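Cull the faulty handle blanks and latch the case

TASK

Two of the six wooden handle blanks in the open case are misshapen: one was cut too short and one has part of its tail end split away; wood colour does not matter. Put those two into the blue offcut crate and leave the four sound ones lying in the case, then swing the case's cover down and press it until its catch holds it shut. Do not lift out any sound blank or disturb the other things on the bench.

Things in the scene. Friction and masses are not known exactly. Their poses are not given: they have to be found in the camera images.
- case: Open plywood parts case, fixed to the bench; outside 202 (x) x 362 (y) x 60 high, walls and floor 6 thick. Origin: centre of its underside. The six blanks lie in it side by side about 58 apart along y, their lengths roughly along x, on the inner floor at 6 above the bench. Its hinged cover is on the +x wall. A ball catch sits inside the middle of the -x wall.
- cover (a joint): Hinge angle (rad) of the case cover: 0 shut on the rim, about 1.7 sprung open (a little past upright) at the start. Wooden frame with clear pane, 205 from hinge to free edge, 362 wide, 12 thick. A spring lifts it again unless the ball catch snaps over its brass tongue in the last few degrees; some 10 to 15 N pressed near the middle of the free edge does it.
- cover_hinge (a point): Point on the cover's hinge line, middle of its width: the underside of the cover when shut (60 above the bench). Axes turn with the cover: -x runs from the hinge to the free edge, +z out of the outer face (up when shut), y along the hinge line.
- cover_edge (a point): Middle of the cover's free edge, on its outer face (the top face when shut): 205 along -x and 12 along +z from cover_hinge. Axes as cover_hinge.
- crate: Blue open offcut crate, fixed to the bench; outside 250 (x) x 190 (y) x 75 high, walls and floor 8 thick. Origin: centre of its underside. A small wooden scrap, 60 x 35 x 18, lies in it.
- blank_a: Sound handle blank, tan wood: lies flat along its own x, 150 long overall. Shaft 26 wide (y) x 26 high, with a flared head 38 wide on the last 30 mm at the +x end; square plain tail at -x. Origin: centre of the 150 mm length, on the underside.
- blank_b: Sound handle blank, dark brown wood: lies flat along its own x, 150 long overall. Shaft 26 wide (y) x 26 high, with a flared head 38 wide on the last 30 mm at the +x end; square plain tail at -x. Origin: centre of the 150 mm length, on the underside.
- blank_c: Sound handle blank, reddish wood: lies flat along its own x, 150 long overall. Shaft 26 wide (y) x 26 high, with a flared head 38 wide on the last 30 mm at the +x end; square plain tail at -x. Origin: centre of the 150 mm length, on the underside.
- blank_d: Sound handle blank, tan wood: lies flat along its own x, 150 long overall. Shaft 26 wide (y) x 26 high, with a flared head 38 wide on the last 30 mm at the +x end; square plain tail at -x. Origin: centre of the 150 mm length, on the underside.
- blank_short: Faulty handle blank, reddish wood: like the others (shaft 26 x 26, head 38 wide on the last 30 mm at +x) but only 105 long overall. Origin: centre of the 105 mm length, on the underside.
- blank_chipped: Faulty handle blank, tan wood: 150 long with the same head at +x, but at the tail half of the width is split away on the +y side over the last 50 mm (x from -75 to -25), leaving a tongue 13 wide. Full 26 wide shaft from x = -25 to +45. Origin: centre of the 150 mm length and of the full shaft's width, on the underside.
- glue_bottle: Bystander: white glue bottle with orange cap, 64 diameter, 170 tall. Origin: centre of its foot.
- tape_roll: Bystander: roll of blue tape lying flat, 104 diameter, 25 high. Origin: centre of its underside.
- sanding_block: Bystander: cork sanding block, 110 x 65 x 35. Origin: centre of its underside.
- mallet: Bystander: wooden mallet lying down, 260 long along x, dark head 60 x 110 x 70 at +x. Origin: on the bench below the handle, 110 behind the head's centre.
- clamp: Bystander: steel bar clamp with red handle lying flat, 300 long along x, 110 wide, 30 high. Origin: under the middle of its bar's length.
Mind the look-alikes: they are no part of the job. What is shaped like the blank_b but pink or yellow is not meant.

How it is judged:
By the outcome, as a careful person would: the job done as asked, in the order asked, and still so for the second after the job is handed in, with the robot touching nothing.
It also fails if it takes over 72 s, if anything falls off the work surface, if the arm or the gripper's body presses on something with over 40 N, if the wrist force passes 120 N, or if a joint passes its speed limit or range.

ROBOT

A 6-joint arm with a two-finger parallel gripper is mounted at the origin on the work surface. World frame = base frame: x ahead of the robot, y to its left, z up, the work surface at z = 0. Lengths are in m, angles in rad, forces in N, time in s.
With the tool pointing down it reaches from about 0.35 to 0.775 m from the base axis. Payload 5.5 kg.
Tool frame: the origin (TCP) lies on the centre line of the jaws, within the pads' length; the fingertips stand 11 mm ahead of it and the grasp point (between the pads) lies 8 mm behind it; z points along the fingers, y is the line along which they close (so a half turn about z gives the same grasp; the last joint's range is limited). The gripper opens to 85 mm and grips with 20 to 120 N. Pads are 22 mm wide; open, the fingers measure 114 mm over their backs; the gripper's body (76 mm by 85 mm) begins 54 mm behind the grasp point. The pads swing forward as they close: fully open they stand 13 mm farther back than shut.
Start: joints at [1.07, 0.313, 0.046, 1.304, 0, 1.431], TCP at [0.203, 0.538, 0.242] pointing down, gripper open.
Joint ranges: [-2.76, 2.76], [-0.86, 1.69], [-1.03, 1.26], [-2.2, 2.34], [-1.47, 1.5], [-3.14, 3.14]. Speed limits (rad/s): [2.57, 2.57, 3.14, 3.14, 3.14, 3.14].

INTERFACE

Orientations are given as a unit quaternion [w, x, y, z].
In Python, from workcell import env, viewer, order, models gives the robot as it stands.
- The arm moves only by the tool drive_tool, never from a script. Its argument "series" is a list that holds one entry, the list of rows, each a list of 6 numbers: the shift along the tool's x, y, z each as a share of 120 mm, from -1 to 1, then the turn, a rotation vector about the tool's x, y, z each as a share of 180 degrees, from -1 to 1. A call has 1 to 20 rows; each row shifts and turns the commanded pose from where the row before left it, along the tool's axes as they then stand; what a row does not reach is not made up. A row lasts 1/8 s, in which the tool goes at most 62.5 mm and 10.7 degrees, less where a joint would pass 70% of its speed; a pose out of reach is approached as far as the arm can. A call with a number of a shift or a turn outside -1 to 1 is refused whole. A call with a gripper value outside its range is refused whole. "jaw" is the opening, from -1 (shut) to 1 (fully open), set as the call begins (left out, the last holds). The fingers move at their own pace and stop on an object; "grip_force" is the grip in N (left out, the last holds). Time passes only in rows, so rows that do not move let the fingers close. It gives the time, the measured TCP pose, the force, the opening and the grip force at its end, in the units of the state.
- env.get_state(): the state, without advancing time (a new reading comes with each control period).
- viewer.read_camera(name): name is "side" or "top" or "wrist"; returns the picture (400x640x3 uint8, red, green, blue); there is no depth.
- viewer.camera_info(name): a dict with "intrinsics" (3x3 intrinsics, pixels), "R" (3x3) and "t" (3): a world point X has camera coordinates R X + t; the wrist camera has in their place "T_tool_cam" (4x4, takes a point from camera to tool coordinates, whose origin is the TCP and whose axes are the flange's). Camera axes: x right, y down, z forward; pixel columns grow to the right and rows downward; lengths in m; the calibration is good to about 2 mm. A picture is of the moment at which its call begins: read the wrist's pose just before it. camera_info takes no time and is no camera call.
- order.hand_in(): hands the job in; it is judged then, once.
Trained networks look in the newest picture that a camera, given by its name, has taken for a name from the list of things; names that differ only in an ending like _2 or _b are one class to them, and where a whole thing is asked for, a point or a joint stands for the part that bears it (a point fixed in the world has none). Each returns a list of dicts, best first, with "score" (0 to 1); they miss things now and then, are a little off and sometimes report something else, mostly with a low value. They report only what shows in the picture. A call takes as long as a camera call. They do not tell look-alikes from the thing itself.
- models.silhouettes(label, camera): "region" (400x640 bool, what is visible of it) and "location" ([column, row] in pixels, amid what is visible of it).
The state is a dict: "clock": time; "joint_pos": joint angles; "qvel": joint speeds; "tau": joint torques, N m; "tcp_pos": TCP position; "orientation": TCP orientation; "wrist_force": force on the tool from outside, world axes, zero at the start; "ft_torque": the same for the moment, N m; "finger_gap": finger opening in m; "grip_force": force on a finger pad.
Only numpy, scipy, OpenCV 4.12 (cv2) and the standard library are available. Lean on these libraries where they do the work, as an engineer would, in place of code of your own. Each camera call takes 0.05 s, during which the arm holds its last target. There are 200 camera calls.

## Working session

There is one attempt and no reset: what is moved stays moved. The work goes in short steps, Python scripts to look and compute and a tool call to move; the robot and the scene stay as the last step left them, time stands still between calls to the robot, and variables do not carry over. Pictures are saved under pics/ and viewed, at most 10 in all, crops included, and the job is handed in when it is done.

Besides the shell and the picture viewer there is one more tool, called after "Call:" as name(argument=value, ...) on one line, values as JSON. drive_tool: Moves the arm, as the interface text tells. Its arguments: {"type":"object","properties":{"series":{"type":"array"},"jaw":{"type":"number"},"grip_force":{"type":"number"}},"required":["series"]}

```bash
mkdir -p pics; python3 - <<'E'
from workcell import env, viewer
import cv2
s=env.get_state(); print({k:s[k] for k in('clock','tcp_pos','orientation','finger_gap')})
for n in('top','side'):
    cv2.imwrite(f'pics/{n}0.png',viewer.read_camera(n)[:,:,::-1])
    i=viewer.camera_info(n); print(n,i)
print(viewer.camera_info('wrist'))
E
```

```text
{'clock': 0.0, 'tcp_pos': array([0.20274303, 0.53753032, 0.24139012]), 'orientation': array([-2.94022506e-04,  1.79420091e-01,  9.83772114e-01, -8.79178940e-04]), 'finger_gap': 0.08553558698840125}
top {'intrinsics': array([[377.5425701 ,   0.        , 323.79276746],
       [  0.        , 377.5425701 , 198.013791  ],
       [  0.        ,   0.        ,   1.        ]]), 'R': array([[ 0.01435897, -0.9998515 ,  0.00952875],
       [-0.98643023, -0.01572371, -0.16342635],
       [ 0.16355191, -0.00705281, -0.98650952]]), 't': array([-0.04400704,  0.51576938,  1.27462871])}
side {'intrinsics': array([[432.62999663,   0.        , 317.69482802],
       [  0.        , 432.62999663, 206.25474369],
       [  0.        ,   0.        ,   1.        ]]), 'R': array([[ 0.9586482 , -0.28442825, -0.00970552],
       [-0.14704196, -0.46582117, -0.87257624],
       [ 0.2436643 ,  0.83792077, -0.48838151]]), 't': array([-0.48192639,  0.12444448,  1.23587277])}
{'intrinsics': array([[327.717568  ,   0.        , 326.68844688],
       [  0.        , 327.717568  , 201.4610862 ],
       [  0.        ,   0.        ,   1.        ]]), 'T_tool_cam': array([[-1.67467271e-04, -9.61719316e-01, -2.74036366e-01,
         6.95631859e-02],
       [ 9.99999985e-01, -1.52449552e-04, -7.60978905e-05,
         1.44578501e-03],
       [ 3.14080899e-05, -2.74036375e-01,  9.61719327e-01,
        -1.30998754e-01],
       [ 0.00000000e+00,  0.00000000e+00,  0.00000000e+00,
         1.00000000e+00]])}
```

View pics/top0.png

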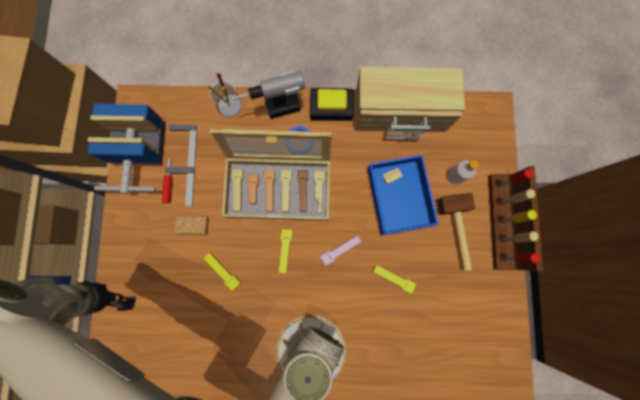

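View pics/side0.png

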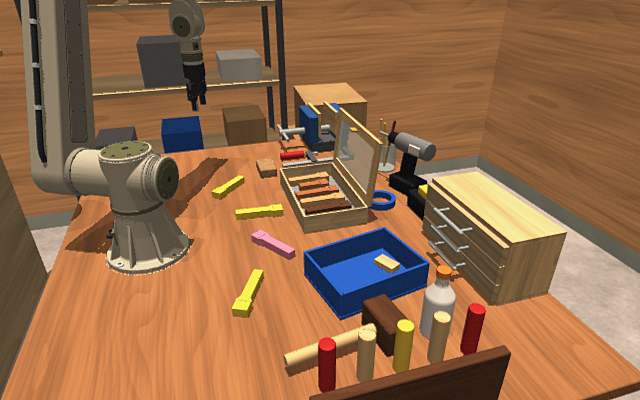

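The top view shows the case around (277,188), with six blanks at columns 237, 253, 269, 286, 303 and 319. The crate is at (403,195). The short blank looks like the reddish one at column 253 and the chipped one like the tan one at 319. I'll enlarge the view to confirm, and measure positions at the same time.

```bash
cat > h.py <<'E'
from workcell import env, viewer, models
import numpy as np, cv2
from scipy.spatial.transform import Rotation as Rot
def R(s): return Rot.from_quat(np.roll(s['orientation'],-1)).as_matrix()
def cam(n,s=None):
    i=viewer.camera_info(n)
    if n!='wrist': return i['intrinsics'],i['R'],i['t']
    W=np.eye(4);W[:3,:3]=R(s);W[:3,3]=s['tcp_pos'];M=np.linalg.inv(W@i['T_tool_cam'])
    return i['intrinsics'],M[:3,:3],M[:3,3]
def px2w(c,px,z):
    K,Rr,t=c; px=np.atleast_2d(np.float64(px))
    d=(np.linalg.inv(K)@np.c_[px,np.ones(len(px))].T).T@Rr; o=-Rr.T@t
    return o+d*((z-o[2])/d[:,2])[:,None]
def w2px(c,X):
    K,Rr,t=c; p=(np.atleast_2d(X)@Rr.T+t)@K.T; return p[:,:2]/p[:,2:]
E
python3 - <<'E'
from h import *
im=viewer.read_camera('top')[:,:,::-1]; c=cam('top')
cv2.imwrite('pics/crop.png',cv2.resize(im[150:225,215:340],None,fx=6,fy=6,interpolation=cv2.INTER_CUBIC))
for n,z in(('blank_short',.032),('blank_chipped',.032),('blank_a',.032),('crate',.07),('case',.06)):
    for d in models.silhouettes(n,'top')[:8]:
        m=d['region']; v,u=np.nonzero(m)
        r=cv2.minAreaRect(np.c_[u,v].astype(np.float32)); b=px2w(c,cv2.boxPoints(r),z)
        print(n,round(d['score'],2),np.round(d['location']),m.sum(),np.round(px2w(c,d['location'],z)[0,:2],3),'box',np.round(b[:,:2],3).tolist())
E
```

```text
blank_short 0.72 [298. 132.] 99 [0.757 0.062] box [[0.762, 0.093], [0.784, 0.093], [0.78, 0.02], [0.758, 0.021]]
blank_short 0.63 [251. 190.] 293 [0.542 0.222] box [[0.6, 0.237], [0.601, 0.198], [0.493, 0.194], [0.493, 0.232]]
blank_chipped 0.63 [316. 185.] 279 [ 0.564 -0.01 ] box [[0.615, -0.0], [0.616, -0.036], [0.476, -0.038], [0.475, -0.003]]
blank_a 0.87 [285. 188.] 363 [0.55  0.103] box [[0.617, 0.121], [0.617, 0.082], [0.467, 0.078], [0.466, 0.116]]
blank_a 0.86 [396. 280.] 400 [ 0.239 -0.284] box [[0.258, -0.199], [0.293, -0.217], [0.226, -0.355], [0.192, -0.337]]
blank_a 0.75 [235. 188.] 397 [0.551 0.277] box [[0.617, 0.295], [0.618, 0.256], [0.468, 0.249], [0.467, 0.287]]
blank_a 0.67 [302. 189.] 387 [0.55  0.041] box [[0.618, 0.064], [0.618, 0.025], [0.468, 0.022], [0.467, 0.06]]
blank_a 0.65 [221. 274.] 469 [0.252 0.309] box [[0.29, 0.382], [0.323, 0.353], [0.226, 0.24], [0.194, 0.268]]
blank_a 0.57 [338. 250.] 372 [ 0.336 -0.087] box [[0.313, -0.021], [0.396, -0.143], [0.365, -0.165], [0.282, -0.043]]
blank_a 0.56 [281. 247.] 373 [0.345 0.11 ] box [[0.258, 0.114], [0.405, 0.11], [0.404, 0.072], [0.256, 0.076]]
crate 0.58 [402. 199.] 4117 [ 0.512 -0.303] box [[0.635, -0.178], [0.681, -0.384], [0.425, -0.426], [0.382, -0.226]]
crate 0.27 [301. 190.] 389 [0.537 0.042] box [[0.612, 0.058], [0.613, 0.02], [0.463, 0.017], [0.462, 0.054]]
case 0.69 [273. 163.] 7232 [0.635 0.143] box [[0.44, 0.355], [0.754, 0.366], [0.749, -0.056], [0.435, -0.051]]
case 0.62 [252. 188.] 232 [0.543 0.211] box [[0.587, 0.228], [0.587, 0.193], [0.493, 0.189], [0.492, 0.224]]
```

View pics/crop.png

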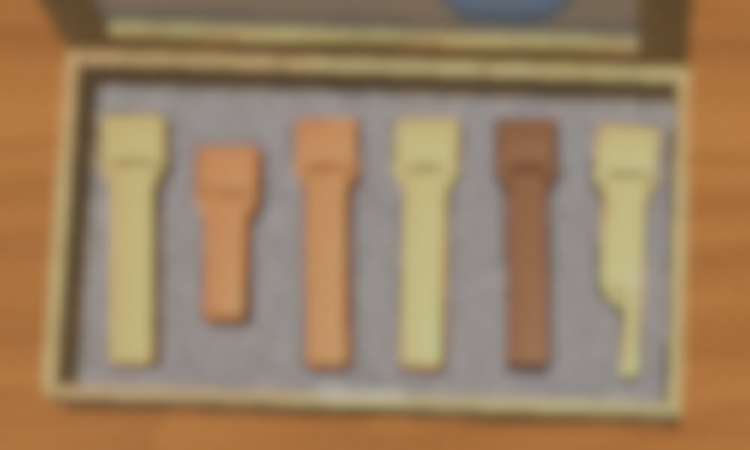

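The crop confirms both. The short one is the reddish blank at (253,189), clearly shorter than its reddish twin at (269,190). The chipped one is the tan blank at (319,190), with a narrow tongue at its tail. The pink and yellow pieces lie outside the case and aren't part of the job. Next I'll look closer with the wrist camera.

Call:
drive_tool(series=[[[0, 0, 0, 0, 0, -0.0575], [0, 0, 0, 0, 0, -0.0575], [-0.206, -0.339, -0.028, 0, 0, 0], [-0.206, -0.339, -0.028, 0, 0, 0], [-0.206, -0.339, -0.028, 0, 0, 0], [-0.206, -0.339, -0.028, 0, 0, 0], [-0.206, -0.339, -0.028, 0, 0, 0], [-0.206, -0.339, -0.028, 0, 0, 0], [-0.206, -0.339, -0.028, 0, 0, 0], [-0.206, -0.339, -0.028, 0, 0, 0], [-0.206, -0.339, -0.028, 0, 0, 0], [-0.206, -0.339, -0.028, 0, 0, 0], [-0.206, -0.339, -0.028, 0, 0, 0], [-0.206, -0.339, -0.028, 0, 0, 0], [0, 0, 0, 0, 0, 0]]], jaw=-0.25)

```text
clock: 2.28
tcp_pos: [0.5015, 0.0474, 0.2825]
orientation: [0.0, 0.002, 1.0, -0.0]
wrist_force: [0.3, 1.3, -0.8]
finger_gap: 0.0319
grip_force: 0.0
```

```bash
python3 - <<'E'
from h import *
s=env.get_state(); print(s['clock'],s['tcp_pos'],s['orientation'],s['joint_pos'],s['finger_gap'])
im=viewer.read_camera('wrist')[:,:,::-1]; cv2.imwrite('pics/w1.png',im)
c=cam('wrist',s)
for n in('blank_short','blank_chipped'):
    for d in models.silhouettes(n,'wrist')[:3]:
        m=d['region'];v,u=np.nonzero(m)
        r=cv2.minAreaRect(np.c_[u,v].astype(np.float32))
        print(n,round(d['score'],2),np.round(d['location']),np.round(px2w(c,cv2.boxPoints(r),.032)[:,:2],3).tolist())
E
```

```text
2.275 [0.50148876 0.04742499 0.28247611] [ 3.89757138e-04  2.03881888e-03  9.99997830e-01 -1.77552170e-04] [-6.50262045e-02  1.64729308e-01 -4.89576984e-02  1.35630900e+00
 -3.05333023e-04 -6.09486857e-02] 0.03190273753941894
blank_short 0.9 [459. 210.] [[0.495, 0.181], [0.495, 0.226], [0.602, 0.239], [0.602, 0.191]]
blank_chipped 0.95 [270. 204.] [[0.466, -0.029], [0.467, 0.008], [0.609, 0.003], [0.609, -0.038]]
```

View pics/w1.png

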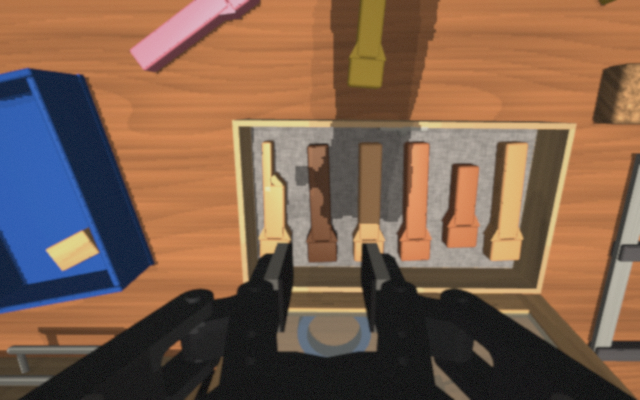

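The wrist view shows the chipped blank at (272,200), the short one at (463,205), and the case's left inner wall at about column 248. I'll enlarge the chipped blank to see how much room a finger has next to the wall.

```bash
python3 - <<'E'
import cv2
im=cv2.imread('pics/w1.png')[115:265,225:345]
cv2.imwrite('pics/w1c.png',cv2.resize(im,None,fx=4,fy=4,interpolation=cv2.INTER_CUBIC))
im=cv2.imread('pics/w1.png')
E
```

```text
(no output)
```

View pics/w1c.png

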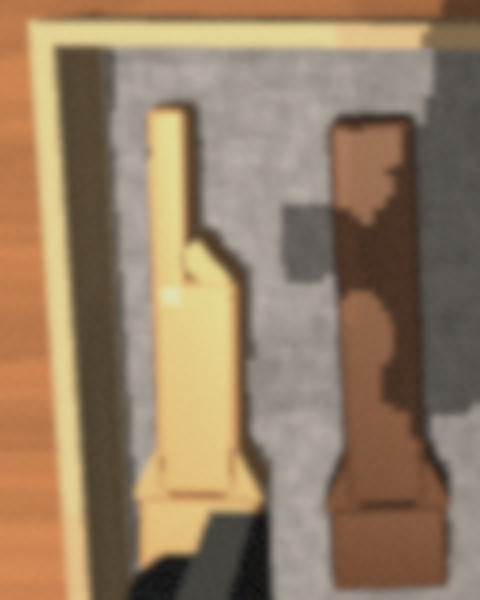

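```bash
python3 - <<'E'
from h import *
s=env.get_state(); c=cam('wrist',s)
f=lambda L,z:np.round(px2w(c,np.array(L)/4+[225,115]-.4,z)[:,:2],4).tolist()
print('chip -y edge',f([(148,110),(154,300),(160,490)],.032))
print('chip +y edge',f([(236,290),(238,470)],.032))
print('tail end',f([(148,107),(188,107)],.032),'head sh',f([(136,497),(264,497)],.032))
print('wall rim in',f([(56,48),(84,560)],.06),'wall floor',f([(110,50),(128,440)],.006))
print('rim x out/in',f([(100,22),(100,47)],.06))
print('dark edges',f([(331,130),(345,490)],.032),f([(413,130),(424,490)],.032))
g=lambda L,z:np.round(px2w(c,np.array(L),z)[:,:2],4).tolist()
print('right rim in',g([(572,128),(540,288)],.06))
E
```

```text
chip -y edge [[0.4678, -0.023], [0.524, -0.0243], [0.5851, -0.0256]]
chip +y edge [[0.521, 0.0004], [0.5784, -0.001]]
tail end [[0.4669, -0.023], [0.4669, -0.0115]] head sh [[0.5874, -0.0332], [0.5874, 0.0068]]
wall rim in [[0.4489, -0.0409], [0.5958, -0.0434]] wall floor [[0.4523, -0.0387], [0.5779, -0.0405]]
rim x out/in [[0.4423, -0.0289], [0.4486, -0.0293]]
dark edges [[0.4735, 0.0295], [0.5851, 0.0322]] [[0.4735, 0.0532], [0.5851, 0.0568]]
right rim in [[0.4502, 0.3106], [0.6399, 0.3107]]
```

Call:
drive_tool(series=[[[-0.135, -0.155, 0, 0, 0, 0.005], [-0.135, -0.155, 0, 0, 0, 0], [-0.134, -0.156, 0, 0, 0, 0], [0, 0, 0.3, 0, 0, 0], [0, 0, 0.3, 0, 0, 0], [0, 0, 0.3, 0, 0, 0], [0, 0, 0.3, 0, 0, 0], [0, 0, 0.25, 0, 0, 0], [0, 0, 0.1, 0, 0, 0], [0, 0, 0, 0, 0, 0], [0, 0, 0, 0, 0, 0]]], jaw=-0.2)

```text
clock: 3.8
tcp_pos: [0.549, -0.0067, 0.0979]
orientation: [0.001, 0.008, 1.0, -0.0]
wrist_force: [0.1, 0.5, 0.5]
finger_gap: 0.0342
grip_force: 0.0
```

```bash
python3 - <<'E'
from h import *
s=env.get_state(); print(s['tcp_pos'],s['orientation'],s['finger_gap'])
im=viewer.read_camera('wrist')[:,:,::-1]; cv2.imwrite('pics/w2.png',im)
cv2.imwrite('pics/w2c.png',cv2.resize(im[100:400,180:480],(600,600)))
E
```

```text
[ 0.54898959 -0.00674097  0.09787016] [ 1.09208905e-03  7.63878505e-03  9.99970213e-01 -1.68945800e-04] 0.03421460551324898
```

View pics/w2c.png

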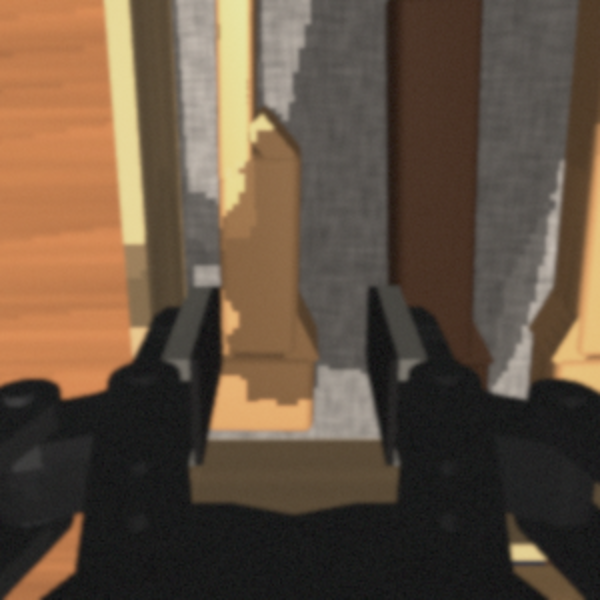

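```bash
python3 - <<'E'
from h import *
s=env.get_state(); c=cam('wrist',s)
f=lambda L,z:np.round(px2w(c,np.array(L)/2+[180,100]-.25,z)[:,:2],4).tolist()
print('chip -y',f([(219,180),(220,340)],.032),'+y',f([(300,180),(300,290)],.032))
print('rim in',f([(128,20),(146,240)],.06),'floor',f([(178,50),(184,200)],.006))
print('dark',f([(388,50),(390,250)],.032),f([(481,50),(474,250)],.032))
p=s['tcp_pos'];Rm=R(s)
for zz in(.011,-.008):
  print(w2px(c,[p+Rm@[0,y,zz] for y in(-.0315,-.017,.017,.0315)])*2-[360,200])
E
```

```text
chip -y [[0.5284, -0.0282], [0.5831, -0.0304]] +y [[0.5288, -0.0031], [0.5656, -0.0036]]
rim in [[0.4802, -0.0454], [0.538, -0.0454]] floor [[0.4903, -0.0428], [0.5419, -0.044]]
dark [[0.49, 0.0231], [0.5522, 0.0253]] [[0.4904, 0.0504], [0.5526, 0.0521]]
[[154.89967128 318.95095962]
 [216.0223129  318.93904568]
 [359.34243222 318.91110993]
 [420.46342181 318.89919632]]
[[136.4675109  359.27381003]
 [205.72971976 359.26012494]
 [368.13517069 359.22803627]
 [437.39525823 359.2143516 ]]
```

Up close, the chipped blank's shaft sits about 8 mm to the −y side of the jaw centre. There is about 16 mm between it and the wall. I'll shift over and go down slowly, checking force as I go.

Call:
drive_tool(series=[[[0, -0.065, 0, 0, 0, 0], [0, 0, 0.1, 0, 0, 0], [0, 0, 0.1, 0, 0, 0], [0, 0, 0.08, 0, 0, 0], [0, 0, 0.08, 0, 0, 0], [0, 0, 0, 0, 0, 0], [0, 0, 0, 0, 0, 0]]])

```text
clock: 4.72
tcp_pos: [0.5478, -0.0141, 0.0535]
orientation: [0.0, 0.008, 1.0, 0.0]
wrist_force: [-0.2, 0.0, 0.5]
finger_gap: 0.0341
grip_force: 0.0
```

```bash
python3 - <<'E'
from h import *
s=env.get_state(); print(s['tcp_pos'],s['wrist_force'],s['finger_gap'])
im=viewer.read_camera('wrist')[:,:,::-1]
cv2.imwrite('pics/w3c.png',cv2.resize(im[150:350,180:420],None,fx=3,fy=3))
E
```

```text
[ 0.54783053 -0.01413607  0.0534793 ] [-0.21007503  0.00491624  0.48627313] 0.03412946355404293
```

View pics/w3c.png

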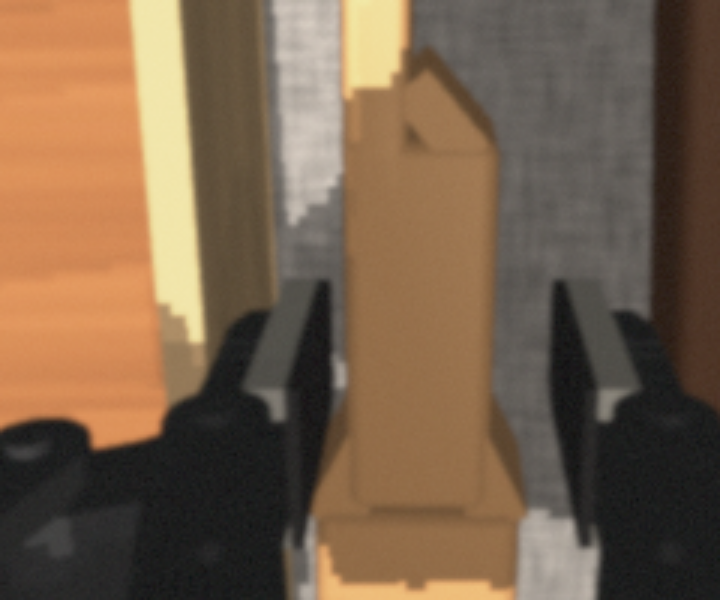

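The outer fingertip clears the blank by about 1 mm and the wall is still free. I'll keep lowering slowly.

Call:
drive_tool(series=[[[0, 0, 0.03, 0, 0, 0], [0, 0, 0.03, 0, 0, 0], [0, 0, 0.03, 0, 0, 0], [0, 0, 0.03, 0, 0, 0], [0, 0, 0, 0, 0, 0]]])

```text
clock: 5.4
tcp_pos: [0.5474, -0.0141, 0.0386]
orientation: [-0.0, 0.008, 1.0, 0.0]
wrist_force: [-0.5, -0.4, 0.0]
finger_gap: 0.034
grip_force: 0.0
```

Call:
drive_tool(series=[[[0, 0, 0.02, 0, 0, 0], [0, 0, 0.02, 0, 0, 0], [0, 0, 0.02, 0, 0, 0], [0, 0, 0.02, 0, 0, 0], [0, 0, 0, 0, 0, 0]]])

```text
clock: 6.02
tcp_pos: [0.5479, -0.0144, 0.031]
orientation: [0.001, 0.008, 1.0, -0.0]
wrist_force: [-4.1, 0.7, 12.2]
finger_gap: 0.0339
grip_force: 5.5
```

There's contact with 12 N up and 4 N toward −x, so the pads are probably resting on the head's flare. I'll raise a little, move 10 mm toward the tail and try again.

Call:
drive_tool(series=[[[0, 0, -0.05, 0, 0, 0], [0, 0, -0.04, 0, 0, 0], [0.085, 0, 0, 0, 0, 0], [0, 0, 0, 0, 0, 0], [0, 0, 0.025, 0, 0, 0], [0, 0, 0.025, 0, 0, 0], [0, 0, 0.02, 0, 0, 0], [0, 0, 0, 0, 0, 0]]])

```text
clock: 7.02
tcp_pos: [0.5375, -0.014, 0.0316]
orientation: [-0.0, 0.008, 1.0, 0.0]
wrist_force: [0.2, 0.2, -0.2]
finger_gap: 0.0342
grip_force: 0.0
```

Call:
drive_tool(series=[[[0, 0, 0.02, 0, 0, 0], [0, 0, 0.02, 0, 0, 0], [0, 0, 0, 0, 0, 0]]])

```text
clock: 7.4
tcp_pos: [0.5379, -0.0143, 0.0305]
orientation: [0.001, 0.008, 1.0, -0.001]
wrist_force: [-9.1, 3.1, 28.0]
finger_gap: 0.0339
grip_force: 12.7
```

```bash
python3 - <<'E'
from h import *
s=env.get_state(); print(s['tcp_pos'],s['wrist_force'],s['ft_torque'],s['finger_gap'])
im=viewer.read_camera('wrist')[:,:,::-1]
cv2.imwrite('pics/w4c.png',cv2.resize(im[120:380,140:460],None,fx=2.3,fy=2.3,interpolation=cv2.INTER_CUBIC))
E
```

```text
[ 0.53790552 -0.01432831  0.03050977] [-9.1165917   3.05692481 28.00268626] [-0.53505537  1.67282475 -0.33800384] 0.03387681056567598
```

View pics/w4c.png

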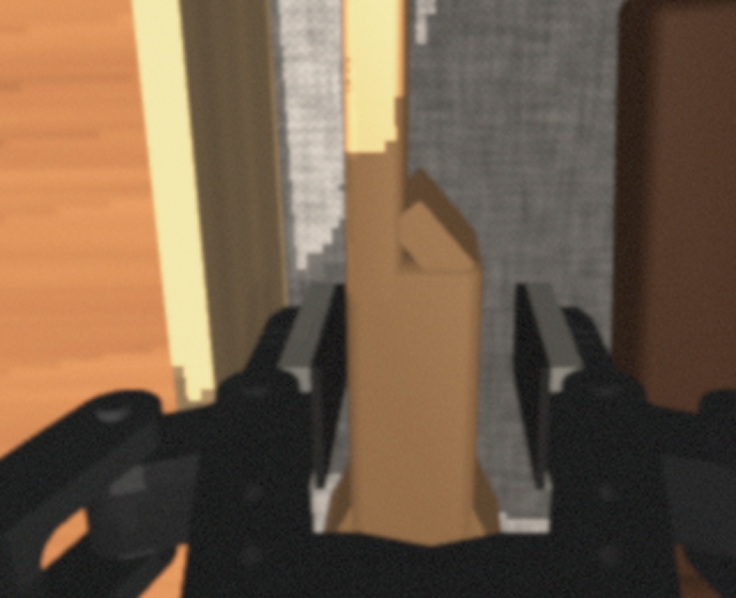

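The outer finger is beside the blank, but the linkage outside it is bearing on the rim, so this is as deep as it goes. About 10 mm of the pads already overlaps the blank. I'll back off slightly and grip here.

Call:
drive_tool(series=[[[0, 0, -0.045, 0, 0, 0], [0, 0, 0, 0, 0, 0], [0, 0, 0, 0, 0, 0]]])

```text
clock: 7.82
tcp_pos: [0.5373, -0.014, 0.0319]
orientation: [-0.0, 0.008, 1.0, 0.0]
wrist_force: [0.2, -0.2, -0.5]
finger_gap: 0.0342
grip_force: 0.0
```

Call:
drive_tool(series=[[[0, 0, 0, 0, 0, 0], [0, 0, 0, 0, 0, 0], [0, 0, 0, 0, 0, 0], [0, 0, 0, 0, 0, 0]]], jaw=-1, grip_force=40)

```text
clock: 8.32
tcp_pos: [0.5373, -0.014, 0.0321]
orientation: [-0.0, 0.008, 1.0, 0.0]
wrist_force: [1.1, -0.8, -0.4]
finger_gap: 0.0247
grip_force: 39.9
```

Call:
drive_tool(series=[[[0, 0, -0.1, 0, 0, 0], [0, 0, -0.2, 0, 0, 0], [0, 0, -0.3, 0, 0, 0], [0, 0, -0.3, 0, 0, 0], [0, 0, -0.3, 0, 0, 0], [0, 0, -0.2, 0, 0, 0], [0.014, -0.3, 0, 0, 0, 0], [0.014, -0.4, 0, 0, 0, 0], [0.014, -0.4, 0, 0, 0, 0], [0.014, -0.4, 0, 0, 0, 0], [0.014, -0.4, 0, 0, 0, 0], [0.014, -0.4, 0, 0, 0, 0], [0.014, -0.3, 0, 0, 0, 0], [0, -0.13, 0, 0, 0, -0.055], [0, 0, 0, 0, 0, 0], [0, 0, 0, 0, 0, 0]]])

```text
clock: 10.32
tcp_pos: [0.5207, -0.3406, 0.2007]
orientation: [-0.0, -0.078, 0.997, 0.0]
wrist_force: [-0.2, 0.1, -1.5]
finger_gap: 0.0252
grip_force: 39.8
```

```bash
python3 - <<'E'
from h import *
s=env.get_state(); print(s['tcp_pos'],s['wrist_force'],s['finger_gap'],s['grip_force'])
im=viewer.read_camera('wrist')[:,:,::-1]
b=viewer.read_camera('side')[:,:,::-1]
cv2.imwrite('pics/w5.png',np.vstack([cv2.resize(im,(480,300)),cv2.resize(b,(480,300))]))
E
```

```text
[ 0.52065199 -0.34061722  0.20067509] [-0.15127054  0.0935099  -1.54139941] 0.025153279375442258 39.84299719333649
```

View pics/w5.png

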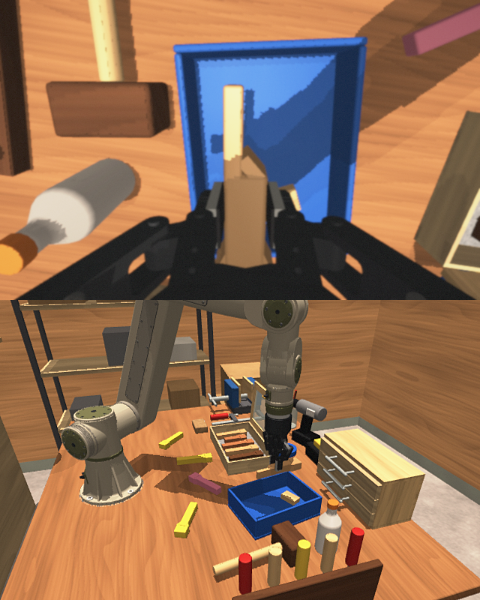

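The chipped blank is held over the crate with the scrap clear of it. I'll lower and release.

Call:
drive_tool(series=[[[0, 0, 0.25, 0, 0, 0], [0, 0, 0.3, 0, 0, 0], [0, 0, 0.25, 0, 0, 0], [0, 0, 0.2, 0, 0, 0], [0, 0, 0.14, 0, 0, 0], [0, 0, 0.03, 0, 0, 0], [0, 0, 0, 0, 0, 0], [0, 0, 0, 0, 0, 0]]])

```text
clock: 11.42
tcp_pos: [0.5215, -0.3419, 0.0612]
orientation: [0.001, -0.079, 0.997, -0.001]
wrist_force: [0.3, -0.4, 0.0]
finger_gap: 0.0247
grip_force: 39.9
```

Call:
drive_tool(series=[[[0, 0, 0, 0, 0, 0], [0, 0, 0, 0, 0, 0], [0, 0, 0, 0, 0, 0], [0, 0, -0.2, 0, 0, 0], [0, 0, -0.3, 0, 0, 0], [0, 0, -0.4, 0, 0, 0], [0, 0, -0.4, 0, 0, 0], [0, 0, -0.3, 0, 0, 0], [0, 0, 0, 0, 0, 0]]], jaw=-0.05)

```text
clock: 12.55
tcp_pos: [0.5221, -0.3426, 0.2559]
orientation: [0.003, -0.079, 0.997, -0.002]
wrist_force: [0.8, 0.2, -0.3]
finger_gap: 0.0405
grip_force: 0.0
```

Call:
drive_tool(series=[[[0, 0.1, 0, 0, 0, 0.055], [0.026, 0.45, 0, 0, 0, 0], [0.026, 0.45, 0, 0, 0, 0], [0.026, 0.45, 0, 0, 0, 0], [0.026, 0.45, 0, 0, 0, 0], [0.026, 0.45, 0, 0, 0, 0], [0.026, 0.45, 0, 0, 0, 0], [0.026, 0.45, 0, 0, 0, 0], [0.026, 0.45, 0, 0, 0, 0], [0.026, 0.45, 0.2, 0, 0, 0], [0.026, 0.45, 0.3, 0, 0, 0], [0, 0, 0.2, 0, 0, 0], [0, 0, 0, 0, 0, 0], [0, 0, 0, 0, 0, 0]]])

```text
clock: 14.3
tcp_pos: [0.4961, 0.2084, 0.1697]
orientation: [0.0, 0.008, 1.0, 0.0]
wrist_force: [0.2, 0.2, 1.1]
finger_gap: 0.041
grip_force: 0.0
```

```bash
python3 - <<'E'
from h import *
s=env.get_state(); print(s['clock'],s['tcp_pos'],s['orientation'],s['finger_gap'])
im=viewer.read_camera('wrist')[:,:,::-1]; cv2.imwrite('pics/w6.png',im)
c=cam('wrist',s)
for n in('blank_short','blank_c'):
  for d in models.silhouettes(n,'wrist')[:4]:
    m=d['region'];v,u=np.nonzero(m)
    print(n,round(d['score'],2),np.round(d['location']),m.sum(),'rows',v.min(),v.max())
    if d['score']>.5:
      for r in range(v.min()+3,v.max(),14):
        q=np.nonzero(m[r])[0]; 
        if len(q): w=px2w(c,[[q[0],r],[q[-1],r]],.032); print(r,q[0],q[-1],np.round(w[:,:2],4).tolist())
E
```

```text
14.3 [0.49613252 0.20835075 0.16970681] [6.06197176e-07 7.98924623e-03 9.99968085e-01 5.84896337e-06] 0.04099586781871307
blank_short 0.64 [337. 253.] 3826 rows 189 302
192 321 348 [[0.4952, 0.2049], [0.4956, 0.2277]]
206 320 349 [[0.5076, 0.2038], [0.508, 0.2286]]
220 321 349 [[0.5203, 0.2044], [0.5207, 0.2287]]
234 322 350 [[0.5333, 0.205], [0.5337, 0.2296]]
248 322 350 [[0.5466, 0.2047], [0.547, 0.2296]]
262 317 356 [[0.5601, 0.2], [0.5607, 0.2351]]
276 316 356 [[0.5741, 0.1987], [0.5747, 0.2352]]
290 318 357 [[0.5885, 0.2002], [0.5891, 0.2362]]
blank_c 0.87 [274. 222.] 3847 rows 161 319
164 251 279 [[0.4705, 0.1476], [0.4709, 0.1707]]
178 248 280 [[0.4822, 0.1442], [0.4826, 0.1709]]
192 249 282 [[0.4943, 0.144], [0.4947, 0.1719]]
206 250 284 [[0.5066, 0.1439], [0.5071, 0.173]]
220 253 285 [[0.5193, 0.1455], [0.5198, 0.1732]]
234 254 285 [[0.5323, 0.1453], [0.5327, 0.1725]]
248 256 288 [[0.5456, 0.1461], [0.5461, 0.1745]]
262 284 289 [[0.5597, 0.1703], [0.5597, 0.1748]]
276 285 296 [[0.5737, 0.1705], [0.5738, 0.1805]]
290 282 298 [[0.588, 0.1669], [0.5882, 0.1817]]
304 279 299 [[0
[... 716 characters left out ...]
089], [0.5198, 0.122]]
235 190 226 [[0.5323, 0.0891], [0.5328, 0.1207]]
249 192 229 [[0.5457, 0.0891], [0.5462, 0.122]]
263 195 231 [[0.5594, 0.0901], [0.5599, 0.1225]]
277 196 237 [[0.5734, 0.0892], [0.574, 0.1266]]
291 195 222 [[0.5877, 0.0865], [0.5881, 0.1114]]
blank_c 0.75 [398. 206.] 3120 rows 159 266
162 379 410 [[0.4705, 0.2533], [0.4709, 0.2788]]
176 379 412 [[0.4823, 0.2536], [0.4827, 0.2811]]
190 379 412 [[0.4943, 0.2539], [0.4947, 0.2818]]
204 378 412 [[0.5066, 0.2534], [0.5071, 0.2824]]
218 380 412 [[0.5193, 0.2555], [0.5197, 0.2831]]
232 380 412 [[0.5322, 0.2558], [0.5327, 0.2839]]
246 389 411 [[0.5456, 0.2642], [0.5459, 0.2837]]
260 406 411 [[0.5595, 0.2799], [0.5595, 0.2844]]
```

Call:
drive_tool(series=[[[-0.258, 0.062, 0, 0, 0, 0], [0, 0, 0, 0, 0, -0.01], [0, 0, 0.3, 0, 0, 0], [0, 0, 0.3, 0, 0, 0], [0, 0, 0.2, 0, 0, 0], [0, 0, 0.1, 0, 0, 0], [0, 0, 0.08, 0, 0, 0], [0, 0, 0.05, 0, 0, 0], [0, 0, 0, 0, 0, 0], [0, 0, 0, 0, 0, 0]]])

```text
clock: 15.7
tcp_pos: [0.5275, 0.2159, 0.0464]
orientation: [0.001, -0.008, 1.0, 0.0]
wrist_force: [-0.2, -0.6, 0.4]
finger_gap: 0.0402
grip_force: 0.0
```

Call:
drive_tool(series=[[[0, 0, 0.05, 0, 0, 0], [0, 0, 0.04, 0, 0, 0], [0, 0, 0.04, 0, 0, 0], [0, 0, 0.02, 0, 0, 0], [0, 0, 0, 0, 0, 0]]])

```text
clock: 16.32
tcp_pos: [0.5268, 0.2157, 0.0275]
orientation: [-0.0, -0.008, 1.0, -0.0]
wrist_force: [-0.6, -1.1, 1.0]
finger_gap: 0.0405
grip_force: 0.0
```

Call:
drive_tool(series=[[[0, 0, 0, 0, 0, 0], [0, 0, 0, 0, 0, 0], [0, 0, 0, 0, 0, 0], [0, 0, 0, 0, 0, 0]]], jaw=-1)

```text
clock: 16.82
tcp_pos: [0.5273, 0.2158, 0.0281]
orientation: [0.0, -0.008, 1.0, 0.0]
wrist_force: [0.2, -0.0, 2.4]
finger_gap: 0.0253
grip_force: 39.9
```

Call:
drive_tool(series=[[[0, 0, -0.1, 0, 0, 0], [0, 0, -0.3, 0, 0, 0], [0, 0, -0.4, 0, 0, 0], [0, 0, -0.4, 0, 0, 0], [0, 0, -0.3, 0, 0, 0], [0.055, -0.376, 0, 0, 0, 0], [0.055, -0.376, 0, 0, 0, 0], [0.055, -0.376, 0, 0, 0, 0], [0.055, -0.376, 0, 0, 0, 0], [0.055, -0.376, 0, 0, 0, 0], [0.055, -0.376, 0, 0, 0, 0], [0.055, -0.376, 0, 0, 0, 0], [0.055, -0.376, 0, 0, 0, 0], [0.055, -0.376, 0, 0, 0, 0], [0.055, -0.376, 0, 0, 0, 0], [0.055, -0.376, 0, 0, 0, 0], [0, 0, 0, 0, 0, -0.05], [0, 0, 0, 0, 0, 0]]])

```text
clock: 19.08
tcp_pos: [0.4621, -0.2821, 0.208]
orientation: [-0.0, -0.085, 0.996, 0.0]
wrist_force: [0.1, -0.2, -0.9]
finger_gap: 0.0248
grip_force: 39.7
```

```bash
python3 - <<'E'
from h import *
s=env.get_state(); print(s['clock'],s['tcp_pos'],s['finger_gap'])
c=cam('wrist',s); ct=cam('top')
viewer.read_camera('wrist')
for n,z in(('blank_chipped',.034),('blank_short',.18),('crate',.07)):
  for d in models.silhouettes(n,'wrist')[:2]:
    v,u=np.nonzero(d['region']); r=cv2.boxPoints(cv2.minAreaRect(np.c_[u,v].astype(np.float32)))
    print(n,round(d['score'],2),np.round(d['location']),np.round(px2w(c,r,z)[:,:2],3).tolist())
E
```

```text
19.075 [ 0.46206006 -0.28208211  0.20804808] 0.02476725171831788
blank_chipped 0.69 [253. 229.] [[0.595, -0.354], [0.452, -0.359], [0.449, -0.328], [0.592, -0.32]]
blank_short 0.55 [325. 277.] [[0.439, -0.305], [0.433, -0.266], [0.527, -0.246], [0.535, -0.292]]
crate 0.94 [262. 178.] [[0.428, -0.425], [0.391, -0.24], [0.636, -0.176], [0.684, -0.411]]
```

The chipped blank is lying in the crate at about (0.52, −0.34). I'll lower the short one beside it.

Call:
drive_tool(series=[[[0, 0, 0.25, 0, 0, 0], [0, 0, 0.35, 0, 0, 0], [0, 0, 0.3, 0, 0, 0], [0, 0, 0.2, 0, 0, 0], [0, 0, 0.12, 0, 0, 0], [0, 0, 0.03, 0, 0, 0], [0, 0, 0, 0, 0, 0], [0, 0, 0, 0, 0, 0]]])

```text
clock: 20.27
tcp_pos: [0.4632, -0.2822, 0.0588]
orientation: [0.001, -0.086, 0.996, -0.001]
wrist_force: [0.0, -0.5, -0.6]
finger_gap: 0.0249
grip_force: 39.7
```

Call:
drive_tool(series=[[[0, 0, 0, 0, 0, 0], [0, 0, 0, 0, 0, 0], [0, 0, 0, 0, 0, 0], [0, 0, -0.2, 0, 0, 0], [0, 0, -0.4, 0, 0, 0], [0, 0, -0.5, 0, 0, 0], [0, 0, -0.5, 0, 0, 0], [0, 0, -0.4, 0, 0, 0], [0, 0, 0, 0, 0, 0]]], jaw=-0.1)

```text
clock: 21.4
tcp_pos: [0.4641, -0.283, 0.3024]
orientation: [0.003, -0.087, 0.996, -0.003]
wrist_force: [0.7, -0.5, -0.6]
finger_gap: 0.0383
grip_force: 0.0
```

Both faulty blanks are out. Now I'll locate the cover's top edge and the case to plan the closing arc, and check the crate at the same time.

```bash
python3 - <<'E'
from h import *
ct=cam('top'); im=viewer.read_camera('top'); cv2.imwrite('pics/t2.png',im[:,:,::-1])
f=lambda L,z:np.round(px2w(ct,L,z)[:,:2],3).tolist()
for n,z in(('cover',.26),('case',.06),('tape_roll',.025)):
  for d in models.silhouettes(n,'top')[:2]:
    m=d['region'];v,u=np.nonzero(m); print(n,round(d['score'],2),m.sum(),u.min(),u.max(),v.min(),v.max(),np.round(d['location']))
    for col in(230,277,322):
      q=np.nonzero(m[:,col])[0]
      if len(q): print(col,q[0],q[-1],f([(col,q[0]),(col,q[-1])],z))
for n in('blank_short','blank_chipped'):
  for d in models.silhouettes(n,'top')[:2]: print(n,round(d['score'],2),np.round(d['location']),f(d['location'],.03))
for c in(245,285,325): print(c,[tuple(im[r,c]) for r in range(126,140,2)])
print('drill',f([(283,100),(250,92)],.15),'predict edge',w2px(ct,[[.67,.31,.263],[.67,-.05,.263],[.642,.31,.06],[.642,-.05,.06],[.44,.31,.06],[.44,-.05,.06]]).round(1).tolist())
E
```

```text
cover 0.81 3283 211 330 130 162 [274. 150.]
230 130 158 [[0.682, 0.249], [0.596, 0.244]]
277 132 159 [[0.678, 0.108], [0.595, 0.105]]
322 133 161 [[0.677, -0.026], [0.591, -0.028]]
cover 0.28 340 458 471 229 271 [466. 254.]
case 0.55 7920 210 331 130 220 [274. 165.]
230 130 218 [[0.752, 0.299], [0.439, 0.282]]
277 132 219 [[0.748, 0.133], [0.438, 0.122]]
322 133 220 [[0.747, -0.026], [0.437, -0.031]]
tape_roll 0.28 1735 368 425 156 223 [388. 172.]
blank_short 0.59 [462. 254.] [[0.329, -0.516]]
blank_short 0.56 [391. 203.] [[0.504, -0.273]]
blank_chipped 0.53 [406. 184.] [[0.573, -0.326]]
245 [(np.uint8(159), np.uint8(104), np.uint8(56)), (np.uint8(167), np.uint8(114), np.uint8(63)), (np.uint8(177), np.uint8(151), np.uint8(94)), (np.uint8(177), np.uint8(162), np.uint8(105)), (np.uint8(119), np.uint8(102), np.uint8(63)), (np.uint8(97), np.uint8(77), np.uint8(53)), (np.uint8(116), np.uint8(98), np.uint8(78))]
285 [(np.uint8(163), np.uint8(107), np.uint8(57)), (np.uint8(164), np.uint8(108), np.uint8(59)), (np.uint8(167), np.uint8(120), np.uint8(70)), (np.uint8(181), np.uint8(157), np.uint8(102)), (np.uint8(155), np.uint8(136), np.uint8(86)), (np.uint8(93), np.uint8(73), np.uint8(46)), (np.uint8(91), np.uint8(81), np.uint8(76))]
325 [(np.uint8(168), np.uint8(110), np.uint8(59)), (np.uint8(166), np.uint8(110), np.uint8(59)), (np.uint8(169), np.uint8(113), np.uint8(62)), (np.uint8(177), np.uint8(141), np.uint8(87)), (np.uint8(178), np.uint8(150), np.uint8(96)), (np.uint8(121), np.uint8(96), np.uint8(59)), (np.uint8(84), np.uint8(64), np.uint8(40))]
drill [[0.828, 0.106], [0.855, 0.217]] predict edge [[208.8, 133.1], [329.9, 135.2], [225.2, 160.2], [328.3, 161.8], [221.8, 217.7], [327.6, 219.3]]
```

Call:
drive_tool(series=[[[0, 0, -0.2, 0, 0, 0.055], [0, 0, -0.15, 0, 0, 0.004], [-0.15, 0.382, 0, 0, 0, 0], [-0.15, 0.382, 0, 0, 0, 0], [-0.15, 0.382, 0, 0, 0, 0], [-0.15, 0.382, 0, 0, 0, 0], [-0.15, 0.382, 0, 0, 0, 0], [-0.15, 0.382, 0, 0, 0, 0], [-0.15, 0.382, 0, 0, 0, 0], [-0.15, 0.382, 0, 0, 0, 0], [-0.15, 0.382, 0, 0, 0, 0], [-0.25, 0, 0, 0, 0, 0], [-0.25, 0, 0, 0, 0, 0], [-0.24, 0, 0, 0, 0, 0], [0, 0, 0, 0, 0, 0], [0, 0, 0, 0, 0, 0]]], jaw=-1)

```text
clock: 23.7
tcp_pos: [0.7177, 0.1278, 0.3385]
orientation: [-0.001, 0.006, 1.0, -0.0]
wrist_force: [0.2, -0.6, 0.6]
finger_gap: -0.0001
grip_force: 0.0
```

Call:
drive_tool(series=[[[0, 0, 0.25, 0, 0, 0], [0, 0, 0.25, 0, 0, 0], [0, 0, 0.15, 0, 0, 0], [0, 0, 0.07, 0, 0, 0], [0, 0, 0, 0, 0, 0], [0, 0, 0, 0, 0, 0]]])

```text
clock: 24.45
tcp_pos: [0.7184, 0.1279, 0.255]
orientation: [0.001, 0.006, 1.0, 0.0]
wrist_force: [-0.1, -0.9, -0.4]
finger_gap: -0.0002
grip_force: 0.0
```

Call:
drive_tool(series=[[[0.1, 0, 0, 0, 0, 0], [0.1, 0, 0, 0, 0, 0], [0.1, 0, 0, 0, 0, 0], [0.1, 0, 0, 0, 0, 0], [0, 0, 0, 0, 0, 0]]])

```text
clock: 25.08
tcp_pos: [0.6703, 0.1285, 0.255]
orientation: [0.001, 0.006, 1.0, 0.0]
wrist_force: [-0.3, -0.7, 0.8]
finger_gap: -0.0001
grip_force: 0.0
```

```bash
python3 - <<'E'
from h import *
ct=cam('top'); im=viewer.read_camera('top'); print(env.get_state()['wrist_force'])
for d in models.silhouettes('cover','top')[:2]:
    m=d['region'];v,u=np.nonzero(m); print(round(d['score'],2),m.sum(),u.min(),u.max(),v.min(),v.max())
for c in(222,235,320,325): print(c,[int(im[r,c].sum()) for r in range(126,160,2)])
b=viewer.read_camera('side')
cv2.imwrite('pics/f.png',np.vstack([cv2.resize(im[100:230,180:360],(540,390)),cv2.resize(b[80:240,240:440],(540,210*540//540+0))])[:,:,::-1])
E
```

```text
[ 0.01152787 -0.40373238  0.54673141]
0.79 1239 209 330 138 162
222 [460, 463, 462, 462, 463, 465, 465, 468, 468, 468, 467, 468, 468, 468, 468, 468, 468]
235 [495, 497, 496, 498, 498, 498, 500, 501, 500, 500, 501, 502, 501, 501, 503, 505, 503]
320 [340, 336, 342, 336, 334, 327, 323, 408, 442, 269, 210, 246, 243, 242, 241, 252, 278]
325 [339, 336, 339, 335, 334, 328, 322, 393, 424, 259, 156, 160, 155, 158, 157, 161, 166]
```

The cover follows the finger and is now about upright. I'll sweep it along its arc down to about 10°.

Call:
drive_tool(series=[[[0.156, 0, 0, 0, 0, 0], [0.157, 0, 0, 0, 0, 0], [0.2, 0, 0.035, 0, 0, 0], [0.19, 0, 0.06, 0, 0, 0], [0.18, 0, 0.085, 0, 0, 0], [0.17, 0, 0.11, 0, 0, 0], [0.15, 0, 0.13, 0, 0, 0], [0.14, 0, 0.15, 0, 0, 0], [0.115, 0, 0.165, 0, 0, 0], [0.095, 0, 0.18, 0, 0, 0], [0.05, 0, 0.128, 0, 0, 0], [0.037, 0, 0.128, 0, 0, 0], [0, 0, 0, 0, 0, 0], [0, 0, 0, 0, 0, 0]]])

```text
clock: 26.98
tcp_pos: [0.474, 0.1308, 0.1134]
orientation: [0.0, 0.006, 1.0, 0.0]
wrist_force: [0.4, -0.2, 1.8]
finger_gap: 0.0002
grip_force: 0.6
```

Contact is light and the cover is down to roughly 10°. Pressing on, and a little toward the free edge.

Call:
drive_tool(series=[[[0.03, 0, 0.06, 0, 0, 0], [0.03, 0, 0.06, 0, 0, 0], [0.02, 0, 0.06, 0, 0, 0], [0, 0, 0.04, 0, 0, 0], [0, 0, 0, 0, 0, 0]]])

```text
clock: 27.6
tcp_pos: [0.4626, 0.1308, 0.0857]
orientation: [-0.001, 0.006, 1.0, -0.0]
wrist_force: [-0.3, 0.9, 0.6]
finger_gap: 0.0003
grip_force: 0.0
```

Call:
drive_tool(series=[[[0, 0, 0.02, 0, 0, 0], [0, 0, 0.02, 0, 0, 0], [0, 0, 0.02, 0, 0, 0], [0, 0, 0, 0, 0, 0], [0, 0, 0, 0, 0, 0]]])

```text
clock: 28.22
tcp_pos: [0.4627, 0.1309, 0.083]
orientation: [0.0, 0.006, 1.0, -0.0]
wrist_force: [-13.5, -2.1, 38.8]
finger_gap: 0.0001
grip_force: 19.4
```

The tip reached the shut height (0.083) and met a hard stop at 39 N. I'll lift off and see if the catch holds.

Call:
drive_tool(series=[[[0, 0, -0.05, 0, 0, 0], [0, 0, -0.1, 0, 0, 0], [0, 0, -0.2, 0, 0, 0], [0, 0, -0.4, 0, 0, 0], [0, 0, -0.4, 0, 0, 0], [0.4, 0.3, -0.4, 0, 0, 0], [0, 0.4, 0, 0, 0, 0], [0, 0.4, 0, 0, 0, 0], [0, 0.4, 0, 0, 0, 0], [0, 0.4, 0, 0, 0, 0], [0, 0.4, 0, 0, 0, 0], [0, 0, 0, 0, 0, 0], [0, 0, 0, 0, 0, 0]]])

```text
clock: 29.85
tcp_pos: [0.4277, 0.4002, 0.2558]
orientation: [-0.001, 0.006, 1.0, -0.001]
wrist_force: [-0.4, -0.3, 0.7]
finger_gap: -0.0001
grip_force: 0.0
```

```bash
python3 - <<'E'
from h import *
s=env.get_state(); print(s['clock'],s['tcp_pos'],s['wrist_force'])
a=viewer.read_camera('top')[:,:,::-1]; b=viewer.read_camera('side')[:,:,::-1]
cv2.imwrite('pics/end.png',np.vstack([cv2.resize(a[100:250,200:450],(500,300),interpolation=cv2.INTER_CUBIC),cv2.resize(b[80:330,230:480],(300,300)).repeat(1,0) if 0 else cv2.resize(b[110:310,240:490],(500,300),interpolation=cv2.INTER_CUBIC)]))
E
```

```text
29.85 [0.42768459 0.40019961 0.25577094] [-0.40342461 -0.33975771  0.68397714]
```

View pics/end.png

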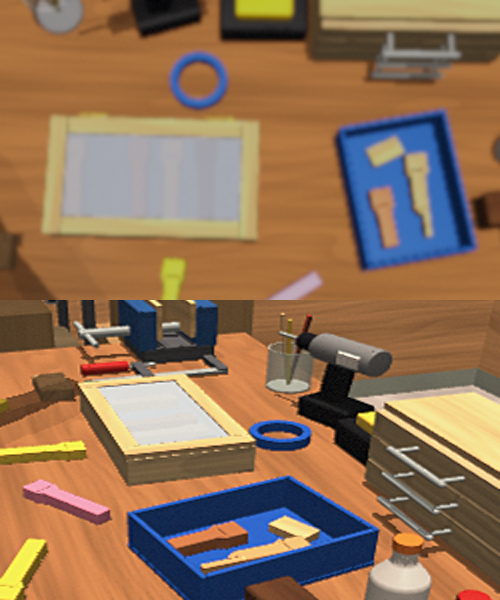

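The cover is shut and stays shut with the arm away. Both faulty blanks lie in the crate next to the scrap, and the bystanders visible in the picture look undisturbed. Handing in.

```bash
python3 -c "
from workcell import order; print(order.hand_in())"
```

```text
the job is handed in; nothing more can be done
None
```

The short and the chipped blank are in the blue crate, the four sound ones were left in the case, and the cover is latched shut; the job is handed in at about 30 s.

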